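Seat the slide carrier on the scanner's locating pins

ROBOT

A 7-joint arm with a two-finger parallel gripper is mounted at the origin on the work surface. World frame = base frame: x ahead of the robot, y to its left, z up, the work surface at z = 0. Lengths are in m, angles in degrees, forces in N, time in s.
With the tool pointing down it reaches from about 0.425 to 0.825 m from the base axis. Payload 3.6 kg.
Tool frame: the origin (TCP) lies at the very end of the fingers, on their centre line; the grasp point (between the pads) lies 19 mm behind it; z points along the fingers, y is the line along which they close (so a half turn about z gives the same grasp; the last joint's range is limited). The gripper opens to 93 mm and grips with 3 to 60 N. Pads are 15 mm wide; open, the fingers measure 128 mm over their backs; the gripper's body (75 mm by 188 mm) begins 65 mm behind the grasp point.
Start: joints at [70.331, 35.231, -0.722, 81.555, 0.464, 63.22, -2.315], TCP at [0.203, -0.618, 0.179] pointing down, gripper open.
Joint ranges: [-178.69, 178.69], [-17.37, 117.87], [-77.05, 75.6], [15.02, 138.74], [-78.02, 258.01], [0.78, 113.62], [-162.83, 162.83]. Speed limits (degrees/s): [159.86, 159.86, 180, 180, 180, 180, 180].

INTERFACE

Orientations are given as [roll, pitch, yaw] about the fixed x, y, z axes, in that order (R = Rz(yaw) Ry(pitch) Rx(roll)).
In Python, from bench import * gives the robot as it stands.
- The arm moves only by the shell command python3 -m jog 'ROWS' [FORCE]. ROWS is JSON, a list of rows, each an object with "offset": the shift along the tool's x, y, z in cm, a list of three; "turn": the turn about the tool's z in degrees; "hand": the closure, from -1 (fully open) to 1 (shut). A call has 1 to 12 rows; each row shifts and turns the commanded pose from where the row before left it, along the tool's axes as they then stand; what a row does not reach is not made up. A row lasts 1/8 s, in which the tool goes at most 62.5 mm and 10.7 degrees, less where a joint would pass 70% of its speed; a pose out of reach is approached as far as the arm can. A call is refused whole if a number of a shift passes 6.25 or a number of a turn 10.7, either way. A call with a gripper value outside its range is refused whole. The fingers move at their own pace and stop on an object; FORCE is the grip in N (left out, the last holds). Time passes only in rows, so rows that do not move let the fingers close. It gives the time, the measured TCP pose, the force, the opening and the grip force at its end, in the units of the state.
- get_obs(): the state, without advancing time (a new reading comes with each control period).
- camera(name): name is "side" or "top" or "wrist"; returns a dict with "pixels" (480x640x3 uint8, blue, green, red), "mtx" (3x3 intrinsics, pixels), "T" (4x4, takes a point from camera to world coordinates). Camera axes: x right, y up, looking along -z (the intrinsics and any distortion apply to the point x, -y, -z); pixel columns grow to the right and rows downward; lengths in m; the calibration is good to about 2 mm. A picture is of the moment at which its call begins. There is no depth.
- job_done(): hands the job in; it is judged then, once.
The state is a dict: "time": time; "joints": joint angles; "joint_vel": joint speeds; "effort": joint torques, N m; "ee_pos": TCP position; "tool_rot": TCP orientation; "ft_force": force on the tool from outside, world axes, zero at the start; "wrist_torque": the same for the moment, N m; "finger_gap": opening from 0.0 (shut) to 1.0 (fully open); "finger_force": force on a finger pad.
Only numpy, scipy, OpenCV 4.12 (cv2) and the standard library are available. Lean on these libraries where they do the work, as an engineer would, in place of code of your own. Each camera call takes 0.05 s, during which the arm holds its last target. There are 200 camera calls.

TASK

The slide carrier has been put down askew on the slide scanner's loading stage and is propped up on the two locating pins. Without picking it up, push it with the fingertips back against the guide rail and nudge it along until both of its holes drop over the pins and it lies flat on the stage, then take the hand away. Leave everything else on the bench where it is.

Things in the scene. Friction and masses are not known exactly. Their poses are not given: they have to be found in the camera images.
- scanner: Slide scanner, fixed; its dark loading stage deck is run out of its front, top 62 mm above the bench, x -116 to +88, y -131 to +131 mm. Origin: on the bench (z = 0), below where the carrier's centre belongs. x points from the deck's open front edge to the housing, y along the guide rail, z up. White housing: begins at x = +116 mm, beyond the rail, 350 mm wide, top 229 mm above the bench. No part moves
- rail_face (a point): Middle of the guide rail's face, at deck level. The rail is a fixed aluminium bar on the deck, 15 mm high, 12 mm thick, 160 mm long along the scanner's y, as long as the carrier, whose ends are level with its ends when home. Its face looks to the scanner's -x, at x = +55.8 mm, under 1 mm clear of the carrier's edge when home
- pin_a (a point): Foot, at deck level, of the first locating pin: fixed steel pin, 6 mm in diameter, 5 mm high with a tapered tip, at x = +12, y = +52 mm of the scanner. Hidden under the carrier at the start
- pin_b (a point): Foot, at deck level, of the second locating pin, the same, at x = +12, y = -52 mm of the scanner
- carrier: Slide carrier: loose aluminium plate 110 (its x) x 160 (its y) x 6 mm, 0.2-0.42 kg, slides under a 1-5 N push, glass slides fixed in its top (3 mm proud). Origin: centre of underside; axes parallel to the scanner's when home. Starts propped 5 mm up on the pins, front edge (-x) down on the deck, 15-28 mm short of home in x, 6-22 mm off to +y, turned up to 0.1 rad. Drops on to the deck when both holes meet the pins
- hole_a (a point): Centre of the carrier's round hole, at its underside, at x = +12, y = +52 mm of the carrier: through hole 8.5 mm in diameter; goes over pin_a
- hole_b (a point): Centre of the carrier's slot, at its underside, at x = +12, y = -52 mm of the carrier: through slot 8.5 mm (x) by 11.5 mm (y); goes over pin_b
- oil_bottle: small amber dropper bottle with black cap, upright, 28 mm across, 68 mm tall. Loose; to be left where it is. Origin: centre of its underside
- specimen_jar: clear jar with white cap, upright, 52 mm across, 60 mm tall. Loose; to be left where it is. Origin: centre of its underside
- slide_box: closed grey-and-white slide box, 100 x 84 x 35 mm. Loose; to be left where it is. Origin: centre of its underside
- forceps: steel forceps lying flat, 130 mm long. Loose; to be left where it is. Origin: centre of its underside
- blower: black rubber air blower standing on its bulb, 56 mm across, 90 mm tall, nozzle up. Loose; to be left where it is. Origin: centre of its underside
- tissue_booklet: booklet of lens tissue, 100 x 75 x 12 mm. Loose; to be left where it is. Origin: centre of its underside
- marker: white marker with black cap, lying, 128 mm long, 14 mm square. Loose; to be left where it is. Origin: centre of its underside

How it is judged (in metres and radians):
At the end, for the whole second after the job is handed in: Both holes of the carrier are over their pins (hole_a within 3 mm and hole_b within 4 mm, seen from above) and down on the deck (within 2 mm), the carrier lies flat (within 0.02 rad) and still, and every bystander is within 20 mm of where it stood (horizontal distance between hole_a and pin_a below 0.003 m and horizontal distance between hole_b and pin_b below 0.004 m and z of hole_a in the frame of pin_a below 0.002 m and z of hole_b in the frame of pin_b below 0.002 m and angle between carrier's own z axis and vertical below 0.02 rad and linear speed of carrier below 0.01 m/s and distance of each of oil_bottle, specimen_jar, slide_box, forceps, blower, tissue_booklet, marker from where it was at the start of the episode below 0.02 m); the robot touches nothing.
It fails at once if the carrier is lifted or tipped up: either hole, or its middle, more than 15 mm above the deck, or tilted more than 0.2 rad (z of any of hole_a, carrier in the frame of pin_a above 0.015 m or z of hole_b in the frame of pin_b above 0.015 m or angle between carrier's own z axis and vertical above 0.2 rad).
It fails at once if a bystander is moved by more than 20 mm (distance of any of oil_bottle, specimen_jar, slide_box, forceps, blower, tissue_booklet, marker from where it was at the start of the episode above 0.02 m).
It also fails if it takes over 51 s, if anything falls off the work surface, if the arm or the gripper's body presses on something with over 40 N, if the wrist force passes 120 N, or if a joint passes its speed limit or range.

## Working session

There is one attempt and no reset: what is moved stays moved. The work goes in short steps, Python scripts to look and compute and a shell command to move; the robot and the scene stay as the last step left them, time stands still between calls to the robot, and variables do not carry over. Pictures are saved under pics/ and viewed, at most 10 in all, crops included, and the job is handed in when it is done.

```bash
mkdir -p pics; python3 - <<'E'
from bench import *
import cv2,numpy as np,pickle
np.set_printoptions(precision=4,suppress=True)
d={}
for n in("top","side"):
    c=camera(n);d[n]=c;cv2.imwrite(f"pics/{n}0.png",c["pixels"]);print(n,c["mtx"],c["T"],[k for k in c])
pickle.dump(d,open("c0.pkl","wb"))
print(get_obs())
E
```

```text
top [[547.7973   0.     317.9153]
 [  0.     547.7973 231.9223]
 [  0.       0.       1.    ]] [[-0.0097  0.9959 -0.0894  0.5022]
 [-0.9999 -0.0084  0.0148 -0.1492]
 [ 0.0139  0.0895  0.9959  1.2258]
 [ 0.      0.      0.      1.    ]] ['pixels', 'mtx', 'T']
side [[465.3888   0.     322.5127]
 [  0.     465.3888 238.905 ]
 [  0.       0.       1.    ]] [[ 0.8177  0.4092 -0.4049  0.2421]
 [-0.5756  0.5741 -0.5823 -0.6265]
 [-0.0058  0.7092  0.705   0.6344]
 [ 0.      0.      0.      1.    ]] ['pixels', 'mtx', 'T']
{'time': 0.1, 'joints': array([70.3308, 35.2824, -0.7206, 81.6305,  0.4663, 63.2204, -2.3161]), 'joint_vel': array([-0.0005, -0.0787, -0.0104, -0.2981, -0.0665,  0.0336, -0.0588]), 'effort': array([  0.0008, -46.0039,   0.2096, -16.6242,  -0.0613,   0.0169,
         0.0001]), 'ee_pos': array([ 0.2022, -0.6169,  0.1776]), 'tool_rot': array([-179.8697,    0.0048,   18.1523]), 'ft_force': array([ 0.9276, -0.3338, -0.9659]), 'wrist_torque': array([ 0.0014, -0.0063,  0.0032]), 'finger_force': 0.0, 'finger_gap': 1.000398845845673}
```

View pics/top0.png

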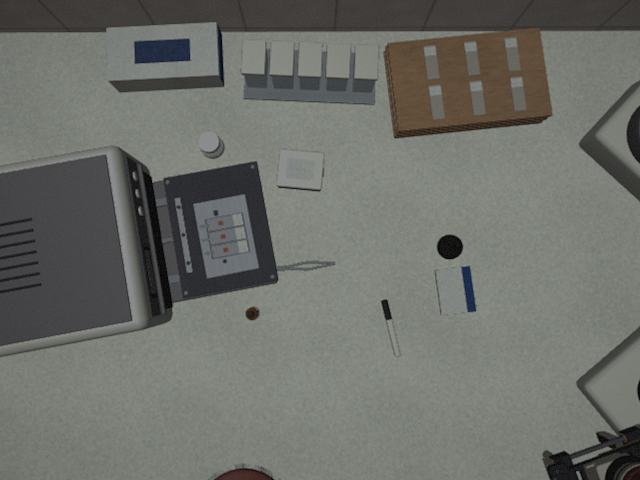

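View pics/side0.png

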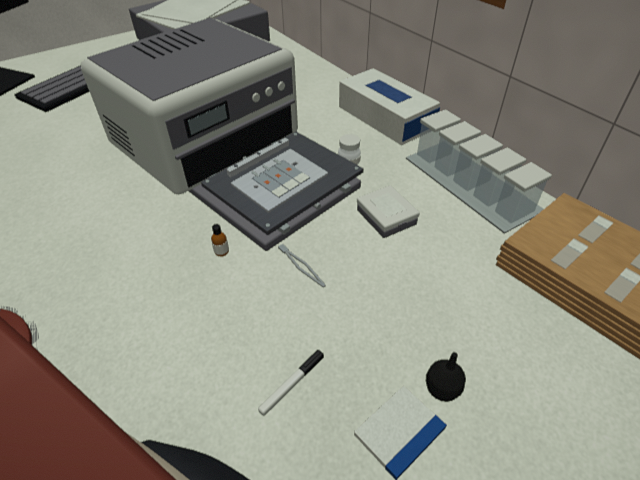

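Top view: the stage deck (cols 165-275, rows 162-300), the rail at cols 177-190 and rows 197-272, the light carrier at cols 195-258, rows 195-278; oil bottle (252,313), forceps (305,265), slide box (301,170), jar (210,144). I'll enlarge it.

```bash
python3 - <<'E'
import cv2,pickle,numpy as np
d=pickle.load(open("c0.pkl","rb"))
a=d["top"]["pixels"][155:310,150:290];a=cv2.resize(a,None,fx=5,fy=5,interpolation=cv2.INTER_CUBIC)[:,:]
a=cv2.resize(a,None,fx=.77,fy=.77)
cv2.imwrite("pics/t1.png",cv2.convertScaleAbs(a,alpha=1.5))
print(a.shape)
E
```

```text
(597, 539, 3)
```

View pics/t1.png

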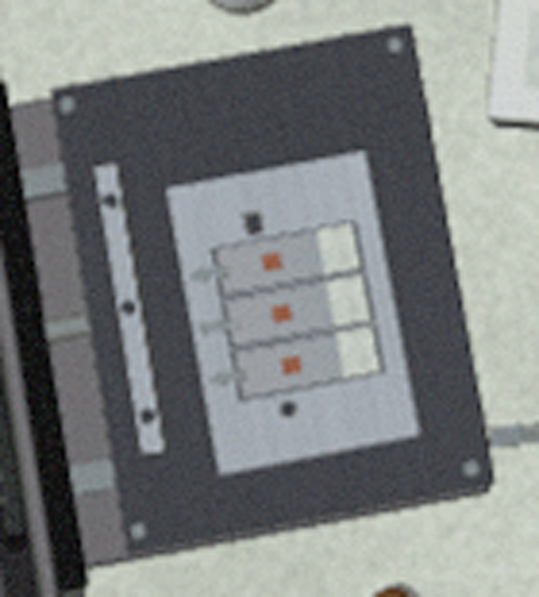

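Enlarged crop: the rail is at crop cols 95-162, rows 163-453. The carrier's corners are near (167,185), (366,152), (418,437) and (219,473), and it still sits about 15 mm short of the rail. Next I compute poses.

```bash
cat > h.py <<'E'
import cv2,numpy as np
np.set_printoptions(precision=4,suppress=True)
def ray(c,uv,z):
    uv=np.atleast_2d(uv).astype(float);K=c["mtx"];T=c["T"]
    q=np.c_[(uv[:,0]-K[0,2])/K[0,0],-(uv[:,1]-K[1,2])/K[1,1],-np.ones(len(uv))]@T[:3,:3].T
    o=T[:3,3];return o+q*((np.broadcast_to(z,len(uv))-o[2])/q[:,2])[:,None]
def rects(c,x0=160,y0=160,x1=275,y1=300,s=6,thr=None):
    im=c["pixels"][y0:y1,x0:x1];g=cv2.resize(cv2.cvtColor(im,cv2.COLOR_BGR2GRAY),None,fx=s,fy=s,interpolation=cv2.INTER_CUBIC)
    m=(g>(thr or 105)).astype(np.uint8)
    out=[]
    for k in cv2.findContours(m,cv2.RETR_EXTERNAL,cv2.CHAIN_APPROX_NONE)[0]:
        a=cv2.contourArea(k)/s/s
        if a<300: continue
        r=cv2.minAreaRect(k);b=(cv2.boxPoints(r)+.5)/s-.5+[x0,y0]
        out.append((a,b))
    return out
E
python3 - <<'E'
import pickle;from h import *
d=pickle.load(open("c0.pkl","rb"));c=d["top"]
for a,b in rects(c):
    print(a);print(b);print(ray(c,b,.077 if a<1500 else .070)[:,:2]); 
    p=ray(c,b,.077 if a<1500 else .070);print(np.linalg.norm(np.diff(p,axis=0),axis=1),p.mean(0))
g=cv2.cvtColor(c["pixels"],cv2.COLOR_BGR2GRAY);print(g[235,165:285])
E
```

```text
673.9583333333334
[[190.25   283.75  ]
 [274.4167 283.75  ]
 [274.4167 299.4167]
 [190.25   299.4167]]
[[ 0.4992  0.1006]
 [ 0.4975 -0.0744]
 [ 0.4651 -0.0743]
 [ 0.4668  0.1002]]
[0.175  0.0325 0.1746] [0.4822 0.013  0.077 ]
3795.8611111111113
[[192.718  203.8722]
 [243.8962 194.0157]
 [258.0309 267.407 ]
 [206.8526 277.2636]]
[[ 0.6679  0.0988]
 [ 0.6882 -0.0096]
 [ 0.5321 -0.0396]
 [ 0.5124  0.0675]]
[0.1102 0.159  0.1089] [0.6002 0.0293 0.07  ]
1786.7777777777776
[[159.5833 255.9166]
 [159.5833 159.5833]
 [274.4166 159.5833]
 [274.4166 255.9166]]
[[ 0.5581  0.167 ]
 [ 0.7639  0.1703]
 [ 0.7622 -0.0747]
 [ 0.5559 -0.0741]]
[0.2058 0.245  0.2063] [0.66   0.0471 0.07  ]
[ 72  74  75  76  76  76  72  66  47  48  45  44  45  45  47  72  77  55
  41  47 102  86  42  45  46  50  48  44  44  45  46  48  48  63 102 116
 115 111 113 109 110 111  95  76  96 104 104 107 108 103 102 106 107 106
 107  93  77  70  68  70  95 106 105 101 106 104 105 105 103 103 108 127
 130 132 132 127 123 125 129 135 109  77 100 115 112 113 115  95  57  49
  46  45  44  49  48  50  50  51  46  51  47  43  48  48  40  93 125 130
 133 137 135 131 129 132 136 137 136 131 132 131]
```

```bash
cat >> h.py <<'E'
def pose(c,zc=.070,verbose=True):
    """scanner origin xy, yaw; carrier centre in scanner xy, yaw (from top view)"""
    g=c["pixels"]
    S=6;x0,y0,x1,y1=168,185,272,284
    im=cv2.resize(cv2.cvtColor(g[y0:y1,x0:x1],cv2.COLOR_BGR2GRAY),None,fx=S,fy=S,interpolation=cv2.INTER_CUBIC)
    res={}
    for k in cv2.findContours((im>78).astype(np.uint8),cv2.RETR_EXTERNAL,cv2.CHAIN_APPROX_NONE)[0]:
        a=cv2.contourArea(k)/S/S
        if a<150: continue
        r=cv2.minAreaRect(k);b=(cv2.boxPoints(r)+.5)/S-.5+[x0,y0]
        w=sorted(r[1]);w=[w[0]/S,w[1]/S]
        if 60<w[1]<95: res["rail" if w[0]<15 else "car" if 40<w[0]<60 else "x"]=b
        if verbose: print(a,w)
    def axes(b,z):
        p=ray(c,b,z)[:,:2];e=[p[1]-p[0],p[2]-p[1]];L=[np.linalg.norm(v) for v in e]
        v=e[int(np.argmax(L))];v=v if v[0]<0 else -v   # scanner y ~ -world x
        return p.mean(0),v/np.linalg.norm(v),sorted(L)
    return res,axes
E
python3 - <<'E'
import pickle;from h import *
d=pickle.load(open("c0.pkl","rb"));c=d["top"]
res,axes=pose(c);print(list(res))
for k,z in(("rail",.077),("car",.070)):
    if k in res:
        m,v,L=axes(res[k],z);print(k,m,v,np.degrees(np.arctan2(-v[0],v[1])),L)
        if k=="rail": y=v;x=np.array([v[1],-v[0]]);o=m-.0618*x;print("scanner",o,x,y)
        if k=="car": e=m-o
# carrier relative
e=axes(res["car"],.070)[0]-o;print("carrier in scanner",e@x,e@y)
E
```

```text
403.47222222222223 [6.465861002604167, 76.03440856933594]
3983.8611111111113 [53.3777109781901, 76.0679931640625]
307.5833333333333 [10.333333333333334, 56.333333333333336]
['rail', 'car']
rail [0.602  0.1166] [-0.985  -0.1725] 99.9338628090732 [np.float64(0.01355506684038379), np.float64(0.16061934068376285)]
scanner [0.6127 0.0558] [-0.1725  0.985 ] [-0.985  -0.1725]
car [0.6001 0.0292] [-0.9821 -0.1882] 100.8450101072853 [np.float64(0.11289503583411915), np.float64(0.16186598965299298)]
carrier in scanner -0.023973676845692588 0.01701336304786723
```

```bash
python3 -m jog '[{"offset":[0,0,0],"turn":-10.2,"hand":-1},{"offset":[0,0,0],"turn":-10.2,"hand":-1},{"offset":[0,0,0],"turn":-10.2,"hand":-1},{"offset":[0,0,0],"turn":-10.2,"hand":-1},{"offset":[0,0,0],"turn":-10.2,"hand":-1},{"offset":[0,0,0],"turn":-10.2,"hand":-1},{"offset":[0,0,0],"turn":-10.2,"hand":-1},{"offset":[0,0,0],"turn":-10.2,"hand":-1}]'
python3 -m jog '[{"offset":[4,4.2,0],"turn":0,"hand":-1},{"offset":[4,4.2,0],"turn":0,"hand":-1},{"offset":[4,4.2,0],"turn":0,"hand":-1},{"offset":[4,4.2,0],"turn":0,"hand":-1},{"offset":[4,4.2,0],"turn":0,"hand":-1},{"offset":[4,4.2,0],"turn":0,"hand":-1},{"offset":[4,4.2,0],"turn":0,"hand":-1},{"offset":[4,4.2,0],"turn":0,"hand":-1},{"offset":[4,4.2,0],"turn":0,"hand":-1},{"offset":[4,4.2,0],"turn":0,"hand":-1},{"offset":[4,4.2,0],"turn":0,"hand":-1},{"offset":[0,0,0],"turn":0,"hand":-1}]'
```

```text
time: 1.1
ee_pos: [0.2022, -0.6172, 0.178]
tool_rot: [-180.0, -0.1, 100.1]
ft_force: [-0.1, -0.2, -0.5]
finger_gap: 0.999
finger_force: 0.0
time: 2.6
ee_pos: [0.5853, -0.0983, 0.1783]
tool_rot: [179.9, -0.3, 100.3]
ft_force: [-0.4, -0.3, 0.7]
finger_gap: 0.998
finger_force: 0.0
```

```bash
python3 -m jog '[{"offset":[4.2,3.7,0],"turn":0.3,"hand":-1},{"offset":[0,0,4],"turn":0,"hand":-1},{"offset":[0,0,4],"turn":0,"hand":-1},{"offset":[0,0,2],"turn":0,"hand":-1},{"offset":[0,0,0],"turn":0,"hand":-1},{"offset":[0,0,0],"turn":0,"hand":-1}]'
cat >> h.py <<'E'
O=np.array([.6127,.0558]);X=np.array([-.1725,.985]);Y=np.array([-.985,-.1725])
def tcp(o):
    e=o["ee_pos"][:2]-O;f=o["ft_force"]
    print("t",o["time"],"tcp s mm",e@X*1e3,e@Y*1e3,"z",o["ee_pos"][2]*1e3,"yaw",o["tool_rot"],"F s",f[:2]@X,f[:2]@Y,f[2])
E
python3 -c "
from bench import *;from h import *
tcp(get_obs());cv2.imwrite('pics/w1.png',camera('wrist')['pixels'])"
```

```text
time: 3.35
ee_pos: [0.6132, -0.0587, 0.0795]
tool_rot: [179.9, 0.0, 99.4]
ft_force: [1.2, -0.4, 0.4]
finger_gap: 1.001
finger_force: 0.0
t 3.35 tcp s mm -112.85354543381814 19.28421011095356 z 79.54730158705868 yaw [179.9239   0.0263  99.4053] F s -0.5966406168596349 -1.151639468150998 0.44091060313856734
```

View pics/w1.png

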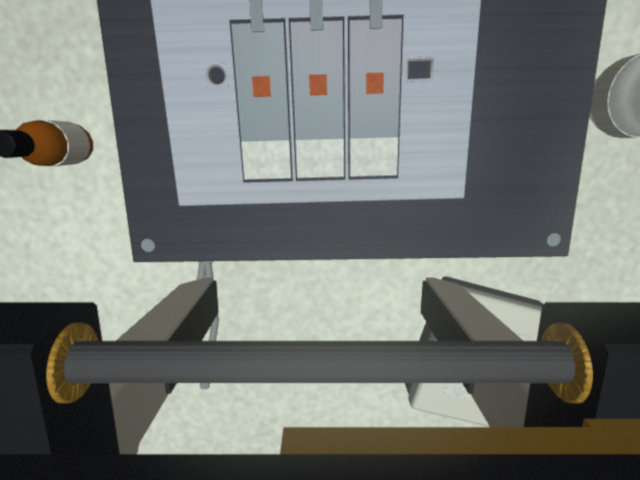

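Wrist view: carrier front corners at (178,205) and (465,198), deck front corners at (133,262) and (570,255), fingertips at (216,285) and (425,285). I'll check the tip position against the deck using these.

```bash
python3 -c "
from bench import *;from h import *
c=camera('wrist');print(c['T'])
for n,uv,z in(('deck',[(133,262),(570,255)],.062),('car',[(178,205),(465,198)],.068),('holes',[(216,75),(420,69)],.073),('tips',[(216,285),(425,285)],.0795)):
    p=ray(c,uv,z)[:,:2]-O;print(n,p@X*1e3,p@Y*1e3)
"
```

```text
[[ 0.9865 -0.1585 -0.0419  0.6031]
 [ 0.164   0.9552  0.2464  0.0091]
 [ 0.0009 -0.2499  0.9683  0.286 ]
 [ 0.      0.      0.      1.    ]]
deck [-114.2644 -112.2212] [ 129.8836 -132.4899]
car [-78.9861 -76.4433] [ 97.2046 -64.3643]
holes [-11.749  -9.802] [ 69.464  -34.1006]
tips [-122.777 -123.84 ] [ 76.1065 -41.6705]
```

```bash
python3 -m jog '[{"offset":[0.8,0.1,0],"turn":-0.8,"hand":-1},{"offset":[0.7,0.1,0],"turn":0,"hand":-1},{"offset":[0,0,0.7],"turn":0,"hand":-1},{"offset":[0,0,0.7],"turn":0,"hand":-1},{"offset":[0,0,0],"turn":0,"hand":-1},{"offset":[0,0,0],"turn":0,"hand":-1}]'
python3 -c "
from bench import *;from h import *
tcp(get_obs());p=camera('wrist')['pixels'];cv2.imwrite('pics/w2.png',p)"
```

```text
time: 4.2
ee_pos: [0.612, -0.0432, 0.0645]
tool_rot: [-180.0, 0.0, 100.2]
ft_force: [0.1, -0.3, -0.0]
finger_gap: 1.004
finger_force: 0.0
t 4.2 tcp s mm -97.40446420445872 17.72630305160958 z 64.49394328418681 yaw [-179.9871    0.0003  100.2294] F s -0.29717586305481164 -0.09333893938724375 -0.046408095195424895
```

View pics/w2.png

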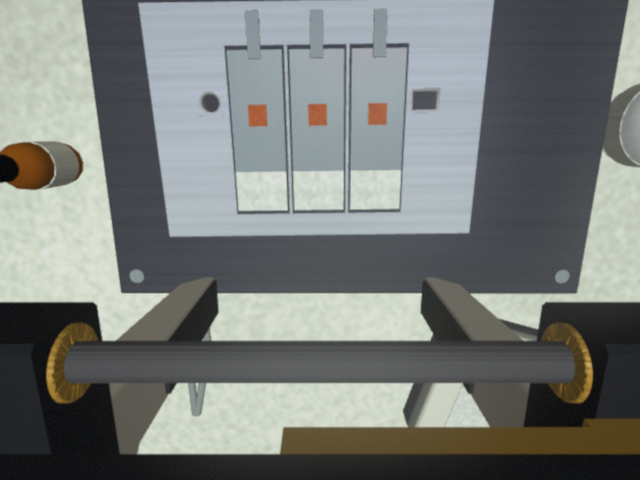

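Wrist view: the tips (row 280) are now just inside the deck's front edge (row 293). The carrier's front edge is ahead at row 235, so I start pushing.

```bash
python3 -m jog '[{"offset":[0.4,0,0],"turn":0,"hand":-1},{"offset":[0.4,0,0],"turn":0,"hand":-1},{"offset":[0.3,0,0],"turn":0,"hand":-1},{"offset":[0.3,0,0],"turn":0,"hand":-1},{"offset":[0.3,0,0],"turn":0,"hand":-1},{"offset":[0.3,0,0],"turn":0,"hand":-1}]'
python3 -c "
from bench import *;from h import *
tcp(get_obs())"
python3 -m jog '[{"offset":[0.2,0,0],"turn":0,"hand":-1},{"offset":[0.2,0,0],"turn":0,"hand":-1},{"offset":[0.2,0,0],"turn":0,"hand":-1},{"offset":[0.2,0,0],"turn":0,"hand":-1}]'
python3 -c "
from bench import *;from h import *
tcp(get_obs());c=camera('top');cv2.imwrite('pics/t2.png',c['pixels'])
p=camera('wrist')['pixels'];cv2.imwrite('pics/w3.png',p)"
```

```text
time: 5.0
ee_pos: [0.6085, -0.0231, 0.0647]
tool_rot: [180.0, -0.0, 100.3]
ft_force: [0.5, -0.1, -0.2]
finger_gap: 1.0
finger_force: 0.0
t 5.0 tcp s mm -76.96061131778039 17.78318098816532 z 64.67862487711947 yaw [179.9999  -0.0004 100.2514] F s -0.1973887272114808 -0.4390581208688069 -0.18588802659099174
time: 5.5
ee_pos: [0.607, -0.0153, 0.0647]
tool_rot: [180.0, -0.0, 100.3]
ft_force: [-0.5, 0.5, -0.4]
finger_gap: 1.002
finger_force: 0.0
t 5.5 tcp s mm -69.03477790781908 17.84657975992743 z 64.68416164276839 yaw [179.9997  -0.0022 100.2517] F s 0.6257903820889531 0.40695560445890766 -0.3838714789776852
```

View pics/w3.png

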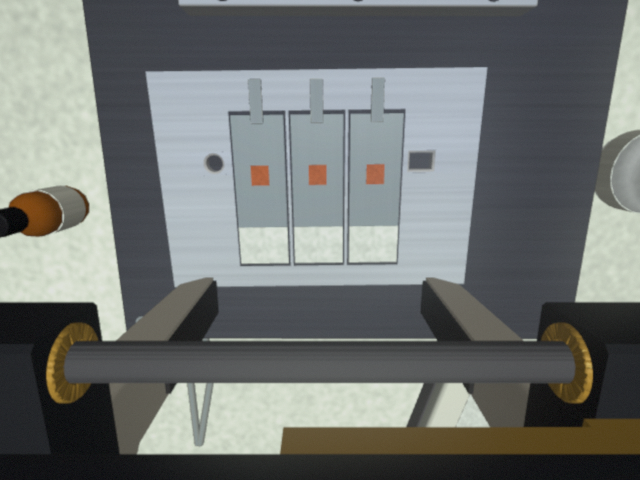

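Wrist view: the tips (row 280) are now at the carrier's front edge (row 286). The rail (row 7) is still well ahead of its rear edge (row 70).

```bash
cat > look.py <<'E'
from bench import *;from h import *;import sys
tcp(get_obs())
c=camera('top');cv2.imwrite('pics/%s.png'%sys.argv[1],c['pixels'])
res,axes=pose(c,verbose=False)
for k,z in(("rail",.077),("car",.070)):
    if k in res:
        m,v,L=axes(res[k],z);e=m-O;print(k,e@X*1e3,e@Y*1e3,"yaw",np.degrees(np.arctan2(-v[0],v[1])),np.array(L)*1e3)
c=camera('wrist');cv2.imwrite('pics/%sw.png'%sys.argv[1],c['pixels'])
g=cv2.resize(cv2.cvtColor(c['pixels'],cv2.COLOR_BGR2GRAY),None,fx=2,fy=2)
for u in(215,430): # column profile: bright->dark transitions
    s=c['pixels'][:300,u].mean(1);d=np.convolve(s,[1,1,0,-1,-1],'same');i=np.where(abs(d)>70)[0];print(u,i[np.r_[True,np.diff(i)>3]] if len(i) else i)
E
python3 -m jog '[{"offset":[0.2,0,0],"turn":0,"hand":-1},{"offset":[0.2,0,0],"turn":0,"hand":-1},{"offset":[0.2,0,0],"turn":0,"hand":-1},{"offset":[0.2,0,0],"turn":0,"hand":-1}]'; python3 look.py a1
```

```text
time: 6.1
ee_pos: [0.6056, -0.0073, 0.0647]
tool_rot: [180.0, -0.0, 100.3]
ft_force: [-0.4, 0.5, 0.0]
finger_gap: 1.0
finger_force: 0.0
t 6.1 tcp s mm -60.90391217961264 17.874310995324475 z 64.68420998576606 yaw [179.9992  -0.0071 100.258 ] F s 0.5833678126369495 0.32898233486054534 0.011488813056739095
rail 61.79752161654589 10.203176437737875 yaw 100.03388362620039 [ 13.9944 140.733 ]
215 [  0  14  23  87 169 185 279 299]
430 [  0  24  84 166 184 276 299]
```

View pics/a1w.png

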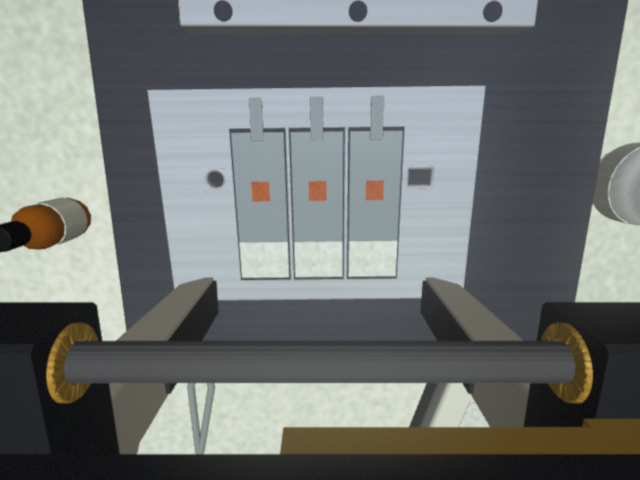

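Wrist view: the front edge is now at row 299 and the tips at row 278, with the carrier edge nearly parallel to the rail (face bottom at row 26). I need metric values to tell whether it moved.

```bash
python3 -c "
from bench import *;from h import *
c=camera('wrist')
for n,uv,z in(('rail face top',[(180,26),(535,26)],.077),('front',[(178,299),(465,298)],.068),('rear',[(149,90),(485,86)],.0755),('holes',[(215,179),(420,176)],.0725),('tips',[(216,279),(425,279)],.0647)):
    p=ray(c,uv,z)[:,:2]-O;print(n,p@X*1e3,p@Y*1e3)
i=c['pixels'][255:315,150:490];cv2.imwrite('pics/crop.png',cv2.resize(cv2.convertScaleAbs(i,alpha=1.6),None,fx=2.3,fy=2.3,interpolation=cv2.INTER_CUBIC))
i=cv2.imread('pics/a1.png')[155:310,150:290];cv2.imwrite('pics/cropt.png',cv2.resize(cv2.convertScaleAbs(i,alpha=1.6),None,fx=3.85,fy=3.85,interpolation=cv2.INTER_CUBIC))
"
python3 -c "
import cv2,numpy as np
a=cv2.imread('pics/crop.png');b=cv2.imread('pics/cropt.png');a=a[:,:780];b=b[:450]
o=np.zeros((600,800,3),np.uint8);o[:a.shape[0],:a.shape[1]]=a;o[140:140+b.shape[0],:b.shape[1]]=b;cv2.imwrite('pics/both.png',o)"
```

```text
rail face top [57.0904 58.0876] [ 80.1776 -79.4196]
front [-78.6842 -76.951 ] [ 95.5849 -64.6829]
rear [30.1189 32.8949] [ 97.5088 -60.3972]
holes [-11.5472  -9.3582] [ 69.7156 -33.6451]
tips [-67.8983 -67.0784] [ 74.5575 -42.4911]
```

View pics/both.png

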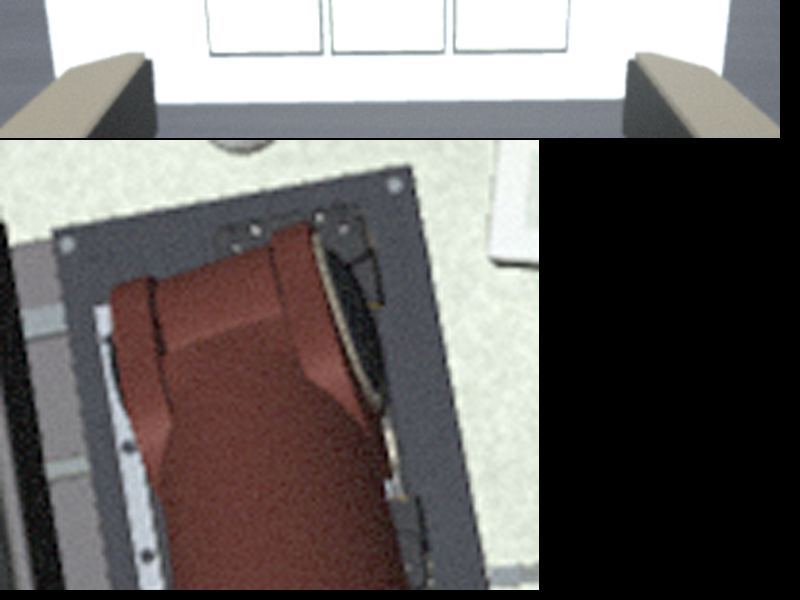

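The crop shows the tips drawn over the carrier, and the carrier has not moved (front edge still at about -78). With the hand fully open, the fingertips ride higher than the reported TCP. I'll back off and probe the deck gently by force.

```bash
python3 -m jog '[{"offset":[0,0,-0.6],"turn":0,"hand":-1},{"offset":[-1.3,0,0],"turn":0,"hand":-1},{"offset":[-1.3,0,0],"turn":0,"hand":-1},{"offset":[-1.3,0,0],"turn":0,"hand":-1},{"offset":[0,0,0],"turn":0,"hand":-1},{"offset":[0,0,0.4],"turn":0,"hand":-1},{"offset":[0,0,0],"turn":0,"hand":-1}]'
python3 -m jog '[{"offset":[0,0,0.3],"turn":0,"hand":-1},{"offset":[0,0,0.2],"turn":0,"hand":-1},{"offset":[0,0,0],"turn":0,"hand":-1}]'
python3 -c "
from bench import *;from h import *
tcp(get_obs());c=camera('side');i=c['pixels'];cv2.imwrite('pics/side2.png',i)
i=i[90:260,170:400];cv2.imwrite('pics/s2c.png',cv2.resize(cv2.convertScaleAbs(i,alpha=1.5),None,fx=3.4,fy=3.4,interpolation=cv2.INTER_CUBIC))"
```

```text
time: 7.12
ee_pos: [0.6121, -0.045, 0.0662]
tool_rot: [-179.9, -0.1, 100.3]
ft_force: [-0.0, -0.5, 0.7]
finger_gap: 0.997
finger_force: 0.0
time: 7.5
ee_pos: [0.6124, -0.0457, 0.0614]
tool_rot: [-180.0, -0.0, 100.3]
ft_force: [-0.5, 0.1, 0.1]
finger_gap: 0.997
finger_force: 0.0
t 7.5 tcp s mm -99.96684789409817 17.79580575026133 z 61.447794523504705 yaw [-179.9772   -0.0083  100.2674] F s 0.15684038161992692 0.49759475824712507 0.10571859625602548
```

View pics/s2c.png

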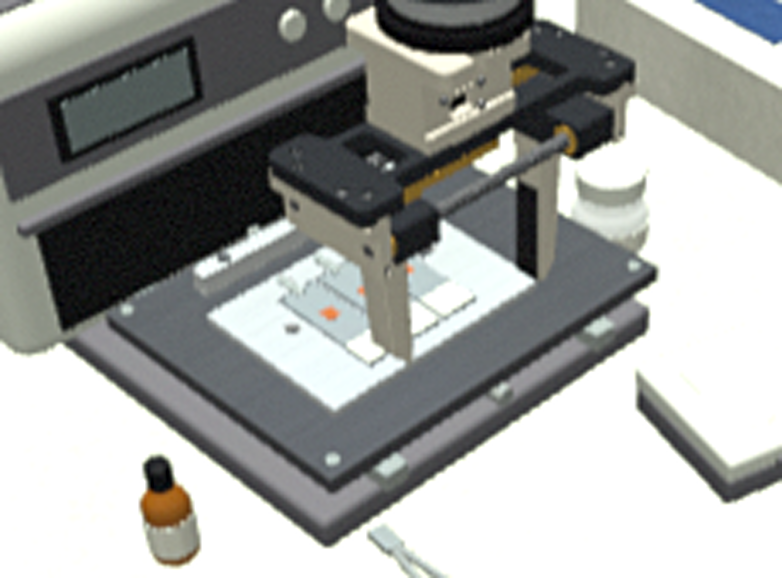

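Side view: the fingertips at crop (400,358) and (540,280) hang clearly above the deck. I'll triangulate their height.

```bash
python3 -c "
from bench import *;from h import *
c=camera('side')
for z in(.065,.08,.09,.1,.11,.12):
    p=ray(c,[(287.6,195.3),(328.8,172.4)],z)[:,:2]-O;print(z,p@X*1e3,p@Y*1e3)
print(get_obs()['joints'])"
```

```text
0.065 [-69.9057 -75.4067] [ 42.5372 -64.7861]
0.08 [-84.0846 -89.4407] [ 54.1342 -50.3618]
0.09 [-93.5373 -98.7967] [ 61.8654 -40.7456]
0.1 [-102.9899 -108.1527] [ 69.5967 -31.1293]
0.11 [-112.4425 -117.5087] [ 77.328  -21.5131]
0.12 [-121.8951 -126.8647] [ 85.0593 -11.8969]
[ 15.5963  41.0061 -22.4483  94.7495  19.6398  48.1782  -4.8508]
```

Both views put the real fingertips about 36–40 mm above the reported TCP. I descend by feel.

```bash
python3 -m jog '[{"offset":[0,0,0.8],"turn":0,"hand":-1},{"offset":[0,0,0.8],"turn":0,"hand":-1},{"offset":[0,0,0.6],"turn":0,"hand":-1},{"offset":[0,0,0],"turn":0,"hand":-1},{"offset":[0,0,0],"turn":0,"hand":-1}]'
python3 -m jog '[{"offset":[0,0,0.3],"turn":0,"hand":-1},{"offset":[0,0,0.0],"turn":0,"hand":-1}]'
python3 -m jog '[{"offset":[0,0,0.2],"turn":0,"hand":-1},{"offset":[0,0,0.0],"turn":0,"hand":-1}]'

```

```text
time: 8.22
ee_pos: [0.6127, -0.0458, 0.0397]
tool_rot: [180.0, -0.0, 100.3]
ft_force: [-0.4, -0.0, -0.2]
finger_gap: 1.001
finger_force: 0.0
time: 8.48
ee_pos: [0.6125, -0.0459, 0.0366]
tool_rot: [-180.0, -0.0, 100.3]
ft_force: [0.9, -0.2, 0.1]
finger_gap: 1.002
finger_force: 0.0
time: 8.72
ee_pos: [0.6125, -0.0459, 0.0345]
tool_rot: [-180.0, -0.0, 100.3]
ft_force: [-0.6, -1.3, 0.3]
finger_gap: 0.997
finger_force: 0.0
```

```bash
for i in 1; do python3 -m jog '[{"offset":[0,0,0.2],"turn":0,"hand":-1},{"offset":[0,0,0.0],"turn":0,"hand":-1}]' | sed -n '2p;4p'
python3 -c "
from bench import *;from h import *
c=camera('side');cv2.imwrite('pics/side3.png',c['pixels'])
i=c['pixels'][150:220,250:370];b=cv2.resize(cv2.convertScaleAbs(i,alpha=1.5),None,fx=6,fy=6,interpolation=cv2.INTER_CUBIC);cv2.imwrite('pics/s3c.png',b)"; done
```

```text
ee_pos: [0.6124, -0.0459, 0.0325]
ft_force: [-0.4, 0.6, 1.0]
```

View pics/s3c.png

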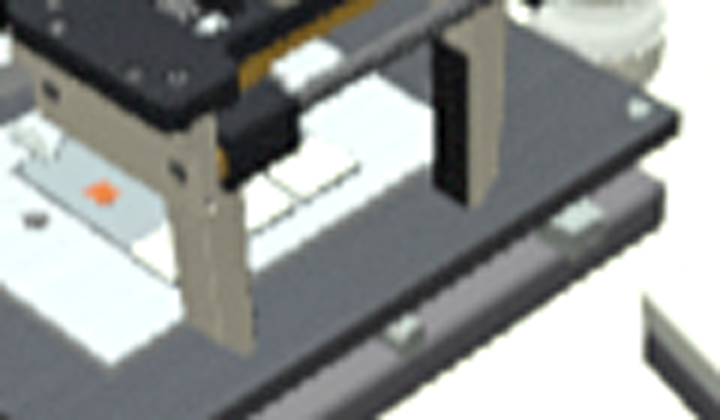

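Side view: tips at crop (245,352) and (468,208), close to the deck in front of the carrier. That was my last picture, so I work from numbers now.

```bash
python3 -c "
from bench import *;from h import *
c=camera('side')
for z in(.06,.065,.07,.075,.08):
    p=ray(c,[(290.8,208.7),(328,184.7)],z)[:,:2]-O;print(z,p@X*1e3,p@Y*1e3)
"
python3 -m jog '[{"offset":[0,0,0.2],"turn":0,"hand":-1},{"offset":[0,0,0.0],"turn":0,"hand":-1}]' | sed -n '2p;4p'
python3 -m jog '[{"offset":[0,0,0.2],"turn":0,"hand":-1},{"offset":[0,0,0.0],"turn":0,"hand":-1}]' | sed -n '2p;4p'
```

```text
0.06 [-98.7209 -97.8481] [ 60.8421 -39.6058]
0.065 [-103.1553 -102.29  ] [ 64.5148 -35.0587]
0.07 [-107.5896 -106.7319] [ 68.1874 -30.5117]
0.075 [-112.0239 -111.1738] [ 71.8601 -25.9646]
0.08 [-116.4583 -115.6158] [ 75.5327 -21.4176]
ee_pos: [0.6124, -0.0459, 0.0305]
ft_force: [0.5, -0.1, -0.3]
ee_pos: [0.6124, -0.0459, 0.0285]
ft_force: [1.3, -0.1, -0.1]
```

```bash
for k in 1; do
python3 -m jog '[{"offset":[0,0,0.1],"turn":0,"hand":-1},{"offset":[0,0,0.0],"turn":0,"hand":-1}]' | sed -n '2p;4p'
python3 -m jog '[{"offset":[0,0,0.1],"turn":0,"hand":-1},{"offset":[0,0,0.0],"turn":0,"hand":-1}]' | sed -n '2p;4p'
done
```

```text
ee_pos: [0.6125, -0.0459, 0.0276]
ft_force: [0.7, -0.4, -0.2]
ee_pos: [0.6125, -0.0459, 0.0266]
ft_force: [0.2, -0.2, -0.2]
```

```bash
cat > wl.py <<'E'
from bench import *;from h import *
tcp(get_obs());c=camera('wrist');cv2.imwrite('pics/wl_%d.png'%int(get_obs()['time']*100),c['pixels'])
im=cv2.GaussianBlur(cv2.cvtColor(c['pixels'],cv2.COLOR_BGR2GRAY),(3,3),0).astype(int)
# orange squares on the slides: rigid carrier marks, top at deck+5..9 -> z~.074
h=cv2.cvtColor(c['pixels'],cv2.COLOR_BGR2HSV);m=cv2.inRange(h,(3,120,90),(14,255,255));m[:,:150]=0;m[:,500:]=0
n,l,s,ce=cv2.connectedComponentsWithStats(m)
q=np.array(sorted([ce[i] for i in range(1,n) if 60<s[i,4]<2500 and s[i,2]<60],key=lambda a:a[0]))
if len(q): p=ray(c,q,.074)[:,:2]-O;print('orange px',q.round(1).tolist(),'s mm',np.c_[p@X,p@Y]*1e3)
E
python3 wl.py
python3 -m jog '[{"offset":[0.4,0,0],"turn":0,"hand":-1},{"offset":[0.4,0,0],"turn":0,"hand":-1},{"offset":[0.3,0,0],"turn":0,"hand":-1},{"offset":[0.2,0,0],"turn":0,"hand":-1},{"offset":[0.2,0,0],"turn":0,"hand":-1},{"offset":[0.2,0,0],"turn":0,"hand":-1}]'|sed -n 4p
python3 wl.py
```

```text
t 10.075 tcp s mm -100.12498895769278 17.70622519437187 z 26.61411326782414 yaw [-179.9945   -0.0046  100.252 ] F s -0.2797566387359207 -0.15680521055319036 -0.23021314959116804
orange px [[242.0, 101.5], [316.5, 100.5], [391.4, 99.4]] s mm [[-17.466   46.8425]
 [-16.9335  18.1567]
 [-16.3708 -10.6126]]
ft_force: [-0.2, -2.9, 0.7]
t 10.875 tcp s mm -84.61201919507145 18.170267009624943 z 26.660691077062015 yaw [-179.9573    0.1086  100.2041] F s -2.797970566084454 0.6756979716049214 0.698176916171928
orange px [[245.0, 138.0], [317.9, 137.9], [391.2, 137.4]] s mm [[-15.4059  46.6008]
 [-15.2356  17.8948]
 [-14.9061 -10.9215]]
```

Contact is made at 2.8 N and the carrier is sliding. I keep pushing.

```bash
python3 -m jog '[{"offset":[0.2,0,0],"turn":0,"hand":-1},{"offset":[0.2,0,0],"turn":0,"hand":-1},{"offset":[0.2,0,0],"turn":0,"hand":-1},{"offset":[0.2,0,0],"turn":0,"hand":-1},{"offset":[0.2,0,0],"turn":0,"hand":-1},{"offset":[0.2,0,0],"turn":0,"hand":-1},{"offset":[0.2,0,0],"turn":0,"hand":-1}]'|sed -n 4p
python3 wl.py
python3 -m jog '[{"offset":[0.15,0,0],"turn":0,"hand":-1},{"offset":[0.15,0,0],"turn":0,"hand":-1}]'|sed -n 4p
python3 -m jog '[{"offset":[0.15,0,0],"turn":0,"hand":-1},{"offset":[0.15,0,0],"turn":0,"hand":-1}]'|sed -n 4p
python3 wl.py
```

```text
ft_force: [0.2, -2.7, 0.6]
t 11.8 tcp s mm -69.00838940916236 17.83287559296189 z 26.665645887655668 yaw [179.9999  -0.0026 100.253 ] F s -2.66782502651986 0.29157356986294053 0.5541825244709081
orange px [[244.9, 137.9], [318.0, 138.0], [391.5, 138.0]] s mm [[  0.0865  46.4158]
 [  0.2316  17.6186]
 [  0.4129 -11.3151]]
ft_force: [0.8, -1.6, -0.0]
ft_force: [0.3, -1.7, 0.0]
t 12.35 tcp s mm -62.89868610910593 17.85670814707568 z 26.68856451661165 yaw [179.9993  -0.0126 100.2545] F s -1.7666390033034511 0.02572571957865875 0.0493301084754172
orange px [[244.8, 137.9], [318.2, 137.9], [391.7, 137.9]] s mm [[  6.1609  46.5056]
 [  6.3647  17.5704]
 [  6.513  -11.3643]]
```

```bash
python3 -m jog '[{"offset":[0.1,0,0],"turn":0,"hand":-1},{"offset":[0,0,0],"turn":0,"hand":-1}]'|sed -n 4p
python3 -m jog '[{"offset":[0.1,0,0],"turn":0,"hand":-1},{"offset":[0,0,0],"turn":0,"hand":-1}]'|sed -n 4p
python3 -m jog '[{"offset":[0.1,0,0],"turn":0,"hand":-1},{"offset":[0,0,0],"turn":0,"hand":-1}]'|sed -n 4p
python3 wl.py
```

```text
ft_force: [-0.1, -2.0, -0.0]
ft_force: [0.6, -2.0, 0.4]
ft_force: [1.0, -3.2, 0.2]
t 13.15 tcp s mm -60.874972028246695 17.913646847645555 z 26.700356321492183 yaw [-179.998     0.0512  100.2253] F s -3.3173888578574413 -0.4509225515720907 0.1818875403920916
orange px [[244.7, 138.0], [318.3, 137.9], [391.8, 137.9]] s mm [[  8.2651  46.5335]
 [  8.4633  17.5636]
 [  8.6045 -11.3814]]
```

```bash
python3 -m jog '[{"offset":[0.1,0,0],"turn":0,"hand":-1},{"offset":[0,0,0],"turn":0,"hand":-1}]'|sed -n 4p
python3 -m jog '[{"offset":[0.1,0,0],"turn":0,"hand":-1},{"offset":[0,0,0],"turn":0,"hand":-1}]'|sed -n 4p
python3 wl.py
```

```text
ft_force: [1.7, -4.9, 0.1]
ft_force: [1.6, -6.1, 0.8]
t 13.7 tcp s mm -60.79309421238102 17.977582303245974 z 26.69418250539122 yaw [-179.9931    0.1869  100.178 ] F s -6.300179464420694 -0.5523566947816397 0.7613428957087278
orange px [[244.6, 138.9], [318.1, 138.5], [391.8, 138.4]] s mm [[  8.1516  46.5635]
 [  8.4319  17.6178]
 [  8.5936 -11.362 ]]
```

The carrier is flush against the rail. It is square, the force is rising and there is no more travel. About 17 mm of -y remains. I retreat, close the fingers and go to the +y end.

```bash
python3 -m jog '[{"offset":[-0.5,0,0],"turn":0,"hand":-1},{"offset":[-0.7,0,0],"turn":0,"hand":-1},{"offset":[0,0,-1.5],"turn":0,"hand":-1},{"offset":[0,0,-2],"turn":0,"hand":1},{"offset":[0,0,-2],"turn":0,"hand":1},{"offset":[1.2,-1.8,0],"turn":0,"hand":1},{"offset":[1.2,-1.8,0],"turn":0,"hand":1},{"offset":[1.2,-1.8,0],"turn":0,"hand":1},{"offset":[1.2,-1.8,0],"turn":0,"hand":1},{"offset":[1.2,-1.8,0],"turn":0,"hand":1},{"offset":[1.2,-1.8,0],"turn":0,"hand":1},{"offset":[0,0,0],"turn":0,"hand":1}]' 10
python3 wl.py
```

```text
time: 15.25
ee_pos: [0.4874, 0.0368, 0.0827]
tool_rot: [180.0, -0.0, 100.4]
ft_force: [-0.0, -0.7, -0.2]
finger_gap: 0.083
finger_force: 0.0
t 15.25 tcp s mm 2.9507896110311242 126.71075921364674 z 82.73320988126665 yaw [179.9614  -0.0417 100.4291] F s -0.67569676416703 0.16891550715103967 -0.24139756511267368
orange px [[226.6, 297.5], [456.8, 254.9]] s mm [[-19.1833 180.2406]
 [  8.3083  46.674 ]]
```

```bash
python3 -m jog '[{"offset":[-0.1,0,1.5],"turn":0,"hand":1},{"offset":[-0.1,0,1.5],"turn":0,"hand":1},{"offset":[0,0,1.2],"turn":0.2,"hand":1},{"offset":[0,0,0.8],"turn":0,"hand":1},{"offset":[0,0,0],"turn":0,"hand":1}]' |sed -n '2p;4,5p'
python3 -m jog '[{"offset":[0,0,0.3],"turn":0,"hand":1},{"offset":[0,0,0],"turn":0,"hand":1}]' |sed -n '2p;4p'
python3 -m jog '[{"offset":[0,0,0.2],"turn":0,"hand":1},{"offset":[0,0,0],"turn":0,"hand":1}]' |sed -n '2p;4p'
python3 wl.py
```

```text
ee_pos: [0.4879, 0.0333, 0.0308]
ft_force: [0.3, -0.2, -0.2]
finger_gap: 0.005
ee_pos: [0.4887, 0.0333, 0.0288]
ft_force: [0.7, 0.4, -1.0]
ee_pos: [0.4885, 0.0333, 0.0267]
ft_force: [-0.1, 0.5, 0.3]
t 16.425 tcp s mm -0.7816877357869091 126.21872158625624 z 26.722978619345827 yaw [179.994    0.0009 100.0529] F s 0.49062003210517363 0.006490858456872824 0.2895082846963691
orange px [[495.2, 283.1]] s mm [[ 7.9639 49.0236]]
```

```bash
sed -i 's/m\[:,500:\]=0/m[:,630:]=0;m[:40]=0/' wl.py; python3 wl.py|tail -n +2
python3 -m jog '[{"offset":[0,0.4,0],"turn":0,"hand":1},{"offset":[0,0.3,0],"turn":0,"hand":1},{"offset":[0,0.2,0],"turn":0,"hand":1},{"offset":[0.02,0.2,0],"turn":0,"hand":1},{"offset":[0.02,0.2,0],"turn":0,"hand":1}]' |sed -n '4p'
python3 wl.py
python3 -m jog '[{"offset":[0.02,0.2,0],"turn":0,"hand":1},{"offset":[0.02,0.2,0],"turn":0,"hand":1},{"offset":[0.02,0.2,0],"turn":0,"hand":1}]' |sed -n '4p'
python3 wl.py
```

```text
orange px [[500.6, 282.5], [567.5, 282.4], [626.9, 283.7]] s mm [[ 8.2538 46.6798]
 [ 8.3794 17.7483]
 [ 7.8709 -7.9918]]
ft_force: [0.5, -0.1, -0.9]
t 17.15 tcp s mm -0.27559262281473884 113.14405822027186 z 26.655025360834994 yaw [-179.9932   -0.004   100.0559] F s -0.22715762617022153 -0.4366903197531914 -0.8627468882646292
orange px [[470.4, 283.5], [537.4, 283.4], [604.5, 283.0]] s mm [[  8.2849  46.6426]
 [  8.3906  17.7098]
 [  8.6994 -11.2294]]
ft_force: [-3.7, -1.4, 1.6]
t 17.575 tcp s mm 0.0812095330946349 109.02049681028639 z 26.369743263410747 yaw [-179.7775    0.0326  100.0494] F s -0.7168546696745097 3.9162809418850872 1.5691600494749767
orange px [[461.1, 284.5], [528.5, 284.5], [595.9, 284.5]] s mm [[  8.3773  46.5211]
 [  8.5259  17.5772]
 [  8.6557 -11.3766]]
```

```bash
python3 -m jog '[{"offset":[0,0.2,0],"turn":0,"hand":1},{"offset":[0,0.2,0],"turn":0,"hand":1},{"offset":[0.02,0.2,0],"turn":0,"hand":1}]' |sed -n '4p'
python3 wl.py
python3 -m jog '[{"offset":[0.02,0.2,0],"turn":0,"hand":1},{"offset":[0.02,0.2,0],"turn":0,"hand":1},{"offset":[0.02,0.2,0],"turn":0,"hand":1}]' |sed -n '4p'
python3 wl.py
```

```text
ft_force: [-2.5, -0.9, 0.1]
t 18.0 tcp s mm 0.32053699229509797 101.27508418426326 z 26.592911680504372 yaw [-179.9779    0.0091  100.0433] F s -0.44350636522949344 2.6031571646449896 0.06046468806987454
orange px [[153.7, 330.6], [461.0, 284.6], [527.9, 284.5], [594.9, 284.7]] s mm [[-13.8887 174.1236]
 [  8.4142  38.8278]
 [  8.5499   9.9648]
 [  8.5215 -19.0059]]
ft_force: [-3.5, -3.3, 0.1]
t 18.425 tcp s mm 0.4816263401316065 95.74126231848054 z 26.535553327741297 yaw [-179.923     0.0456  100.0248] F s -2.6116707370901273 4.0198062210799765 0.07693583914654978
orange px [[153.0, 330.8], [460.8, 284.7], [527.6, 284.5], [594.5, 284.5]] s mm [[-13.7802 168.9003]
 [  8.5552  33.3815]
 [  8.7243   4.573 ]
 [  8.8193 -24.2607]]
```

```bash
sed -i 's/m\[:,:150\]=0/m[:,:200]=0/' wl.py; python3 -m jog '[{"offset":[0,0.1,0],"turn":0,"hand":1},{"offset":[0,0.1,0],"turn":0,"hand":1}]' |sed -n '4p'
python3 wl.py
python3 -m jog '[{"offset":[0,0.1,0],"turn":0,"hand":1},{"offset":[0,0.05,0],"turn":0,"hand":1}]' |sed -n '4p'
python3 wl.py
python3 -m jog '[{"offset":[0,0.1,0],"turn":0,"hand":1}]' |sed -n '4p'
python3 wl.py
```

```text
ft_force: [0.2, -0.4, -0.3]
t 18.725 tcp s mm 2.225458591120419 90.51989353625923 z 27.325596869198186 yaw [179.6983  -0.0962 100.0914] F s -0.47789125967144047 -0.15180449030898566 -0.3220334523327682
orange px [[450.8, 284.0], [515.4, 283.5], [579.8, 283.4]] s mm [[ 10.0872  32.416 ]
 [ 10.3991   4.2514]
 [ 10.4675 -23.8588]]
ft_force: [-0.1, -0.3, -0.2]
t 19.025 tcp s mm 1.457483337479918 91.08527884713938 z 26.81803977239659 yaw [179.9341  -0.0271 100.0692] F s -0.2659923898173317 0.11682870929477238 -0.1616432221814991
orange px [[452.4, 282.9], [517.4, 282.5], [582.5, 282.5]] s mm [[ 10.1664  32.3961]
 [ 10.4173   4.2619]
 [ 10.5007 -23.8906]]
ft_force: [-0.0, 0.6, -0.5]
t 19.2 tcp s mm 1.2248836266672245 90.62358856797884 z 26.70766948930138 yaw [179.9893  -0.0093 100.0575] F s 0.6272404977165373 -0.09759816600461656 -0.5293763470678355
orange px [[451.4, 282.5], [516.6, 282.5], [581.7, 282.5]] s mm [[ 10.1802  32.3891]
 [ 10.2809   4.2486]
 [ 10.3569 -23.8805]]
```

The force vanished and the mark spacing shrank as if the carrier had dropped about 5 mm onto the deck. I back away and check.

```bash
python3 -m jog '[{"offset":[0,-0.5,0],"turn":0,"hand":1},{"offset":[0,-1,0],"turn":0,"hand":1},{"offset":[0,0,-3],"turn":0,"hand":1},{"offset":[0,0,-4],"turn":0,"hand":1},{"offset":[-1,0,-4],"turn":0,"hand":1},{"offset":[-5,0,-1],"turn":0,"hand":1},{"offset":[-5,0,0],"turn":0,"hand":1},{"offset":[-5,0,0],"turn":0,"hand":1},{"offset":[-5,0,0],"turn":0,"hand":1},{"offset":[-5,0,0],"turn":0,"hand":1},{"offset":[-4,0,0],"turn":0,"hand":1},{"offset":[0,0,0],"turn":0,"hand":1}]'
python3 look.py end
python3 - <<'E'
from h import *;from bench import *;import pickle
d0=pickle.load(open('c0.pkl','rb'));cs={n:camera(n) for n in('top','side')}
def orange(c,b):
    h=cv2.cvtColor(c["pixels"],cv2.COLOR_BGR2HSV);m=cv2.inRange(h,(3,110,70),(16,255,255));M=np.zeros_like(m);M[b[0]:b[1],b[2]:b[3]]=m[b[0]:b[1],b[2]:b[3]]
    n,l,s,ce=cv2.connectedComponentsWithStats(M);return np.array([ce[i] for i in range(1,n) if s[i,4]>=4])
def P(c):
    K=np.diag([1,-1,-1.]);Ti=np.linalg.inv(c["T"]);return c["mtx"]@K@Ti[:3]
for nm,dd in(('start',d0),('end',cs)):
    a=orange(dd['top'],(190,290,185,265));b=orange(dd['side'],(140,220,225,330));print(nm,a.round(1).tolist(),b.round(1).tolist())
    if len(a)==3 and len(b)==3:
        a=a[a[:,1].argsort()];b=b[b[:,0].argsort()[::-1]]
        X4=cv2.triangulatePoints(P(dd['top']),P(dd['side']),a.T,b.T);w=(X4[:3]/X4[3]).T
        e=w[:,:2]-O;print(np.c_[e@X,e@Y,w[:,2]]*1e3)
for n in cs:
    df=cv2.absdiff(cs[n]['pixels'],d0[n]['pixels']).max(2);k=(df>45).astype(np.uint8)
    N,l,s,ce=cv2.connectedComponentsWithStats(cv2.dilate(k,np.ones((3,3))));print(n,[s[i].tolist() for i in range(1,N) if s[i,4]>40])
E
```

```text
time: 20.75
ee_pos: [0.5589, -0.2616, 0.1456]
tool_rot: [-179.9, 0.1, 99.6]
ft_force: [0.2, -0.0, 0.4]
finger_gap: 0.009
finger_force: 0.0
t 20.75 tcp s mm -303.3679396564322 107.7597555331915 z 145.61860445961244 yaw [-179.8671    0.1031   99.6322] F s -0.05738614798844244 -0.17402170303801368 0.4191158601758628
215 [  0 298]
430 [  0 298]
start [[220.2, 222.7], [222.8, 235.9], [225.2, 249.6]] [[288.2, 168.8], [277.5, 175.0], [266.5, 181.8]]
[[-17.256  -10.0964  73.0461]
 [-17.8705  18.7071  73.2576]
 [-18.0856  47.8274  72.5038]]
end [[207.9, 217.1], [209.8, 230.6], [212.0, 244.0]] [[286.0, 161.5], [275.5, 167.5], [264.6, 173.9]]
[[  7.006  -26.4781  70.4567]
 [  7.6529   2.2461  69.8665]
 [  7.8943  31.0491  69.1328]]
top [[342, 187, 90, 293, 20548], [180, 188, 79, 91, 2906], [218, 213, 18, 40, 406], [219, 255, 9, 9, 51], [541, 423, 99, 57, 3678]]
side [[230, 0, 199, 227, 17134], [0, 344, 251, 136, 16019]]
```

```bash
python3 - <<'E'
from h import *
from bench import *
import pickle
d0=pickle.load(open('c0.pkl','rb'))['top'];c=camera('top')
S=6;x0,y0,x1,y1=168,185,272,284
def holes(c,b):
    # rail + carrier outline
    im=cv2.resize(cv2.cvtColor(c["pixels"][y0:y1,x0:x1],cv2.COLOR_BGR2GRAY),None,fx=S,fy=S,interpolation=cv2.INTER_CUBIC)
    for k in cv2.findContours((im>78).astype(np.uint8),cv2.RETR_EXTERNAL,cv2.CHAIN_APPROX_NONE)[0]:
        if cv2.contourArea(k)/S/S<250: continue
        q=(cv2.boxPoints(cv2.minAreaRect(k))+.5)/S-.5+[x0,y0];p=ray(c,q,.069)[:,:2]-O
        print(b,cv2.contourArea(k)/S/S,(np.c_[p@X,p@Y]*1e3).round(1).tolist())
holes(d0,'start');holes(c,'end')
E
```

```text
start 403.47222222222223 [[70.3, -81.9], [56.7, -81.7], [56.7, 80.0], [70.2, 79.7]]
start 3983.8611111111113 [[34.2, -63.3], [-78.7, -64.6], [-81.3, 97.4], [30.3, 98.2]]
start 307.5833333333333 [[-116.8, -76.7], [-138.5, -72.8], [-117.4, 45.9], [-96.0, 42.0]]
end 340.72222222222223 [[102.7, 8.7], [77.9, 11.7], [86.8, 99.1], [111.4, 96.0]]
end 4489.194444444444 [[70.7, -82.5], [-56.8, -80.7], [-55.4, 84.0], [70.5, 81.6]]
end 316.22222222222223 [[-116.5, -76.8], [-138.5, -72.8], [-117.3, 46.6], [-95.5, 42.6]]
```

```bash
python3 -c "
from bench import *
print(get_obs()['time'],job_done())"
```

```text
the job is handed in; nothing more can be done
21.0 None
```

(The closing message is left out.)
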